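# Drift the seized pivot pin out of a vial-capping press

### The arm

A 6-joint arm with a two-finger parallel gripper is mounted at the origin on the work surface. World frame = base frame: x ahead of the robot, y to its left, z up, the work surface at z = 0. Lengths are in m, angles in rad, forces in N, time in s.
With the tool pointing down it reaches from about 0.275 to 0.75 m from the base axis. Payload 10.2 kg.
Tool frame: the origin (TCP) lies between the finger pads; the fingertips stand 22 mm ahead of it and the grasp point (between the pads) lies 3 mm ahead of it; z points along the fingers, y is the line along which they close (so a half turn about z gives the same grasp; the last joint's range is limited). The gripper opens to 88 mm and grips with 3 to 60 N. Pads are 18 mm wide; open, the fingers measure 123 mm over their backs; the gripper's body (75 mm by 187 mm) begins 45 mm behind the grasp point.
Start: joints at [-0.223, 0.313, 1.498, -0, 1.331, -0.223], TCP at [0.525, -0, 0.261] pointing down, gripper open.
Joint ranges: [-2.94, 2.94], [-0.97, 2.17], [0.19, 2.56], [-1.23, 4.37], [0.02, 3.11], [-2.88, 2.88]. Speed limits (rad/s): [2.39, 2.39, 3.01, 3.14, 3.14, 3.14].

### API

Orientations are given as [roll, pitch, yaw] about the fixed x, y, z axes, in that order (R = Rz(yaw) Ry(pitch) Rx(roll)).
In Python, from plant import status, viewer, bot gives the robot as it stands.
- The arm moves only by the tool servo_tool, never from a script. Its argument "increments" is a list of rows, each an object with "dp": the shift along the world's x, y, z in mm, a list of three; "turn": the turn about the world's z in rad. A call has exactly 5 rows; each row is the pose to reach, as a shift and turn from the pose commanded when the call began; what a row does not reach only later rows make up. A row lasts 1/12 s, in which the tool goes at most 41.7 mm and 7.16 degrees, less where a joint would pass 70% of its speed; a pose out of reach is approached as far as the arm can. A call with a gripper value outside its range is refused whole. "grip" is the opening, from -1 (shut) to 1 (fully open), set as the call begins (left out, the last holds). The fingers move at their own pace and stop on an object; "newtons" is the grip in N (left out, the last holds). Time passes only in rows, so rows that repeat a pose let the fingers close, or fill a call up. It gives the time, the measured TCP pose, the force, the opening and the grip force at its end, in the units of the state.
- status.get_state(): the state, without advancing time (a new reading comes with each control period).
- viewer.capture(name): name is "scene" or "side" or "wrist"; returns (picture, depth): 480x640x3 uint8, red, green, blue; 480x640 float32, m along the optical axis (not along the pixel's ray), 0 where there is no reading.
- viewer.camera_params(name): a dict with "fx", "fy", "cx", "cy" (pixels), "world_to_cam" (4x4, takes a point from world to camera coordinates). Camera axes: x right, y down, z forward; pixel columns grow to the right and rows downward; lengths in m; the calibration is good to about 2 mm. A picture is of the moment at which its call begins: read the wrist's pose just before it. camera_params takes no time and is no camera call; for the wrist camera it gives the pose at the moment of the call.
- bot.job_done(): hands the job in; it is judged then, once.
The state is a dict: "time": time; "joints": joint angles; "joint_vel": joint speeds; "joint_torque": joint torques, N m; "tool_pos": TCP position; "tcp_rot": TCP orientation; "wrist_force": force on the tool from outside, world axes, zero at the start; "ft_torque": the same for the moment, N m; "opening": finger opening in m; "gripper_force": force on a finger pad.
Only numpy, scipy, OpenCV 4.12 (cv2) and the standard library are available. Lean on these libraries where they do the work, as an engineer would, in place of code of your own. Each camera call takes 0.05 s, during which the arm holds its last target. There are 200 camera calls.

### The job

The pivot pin of the vial-capping press has seized. Take the drift punch from its rest, feel its tip into the small drift hole in the end cap on one side of the pivot yoke (the hole is a little off the cap's centre, level with it or lower), and push the pin out steadily through the other side so that it drops into the catch tray; do it with the punch, never touching the pin with the fingers, and without ramming the punch against the press or the pin or knocking the press with the arm. Then lay the punch back on its rest as it lay before, in both notches, and leave the other things on the bench where they are.

Things in the scene. Friction and masses are not known exactly. Their poses are not given: they have to be found in the camera images.
- press: Vial-capping press, fixed, on levelling feet (underside 1 to 7 mm above the bench). Origin: underside of its base plate, below the pivot; z up, x along its level lever, y along the pivot bore from drift hole to exit. Base plate 52 mm wide, 12 thick, x -30 to 185. Yoke: x -18 to 18, y -24 to 24, top z = 82, with an end cap on its -y face. Lever and knob: x up to 169, |y| under 14, z up to 80. Free space on the -y side.
- entry_nominal (a point): Centre, on the bore's axis (press x = 0, z = 62 mm), of the outer face, y = -30, of the round end cap (36 mm across, 6 thick) that closes the yoke's -y side. Its only hole, the drift hole, 9 mm across, no lead-in, has its centre 3.2 mm off this point, level with it or lower (anywhere on the lower half circle); where is not measured: look or feel for it. Behind: the bore, 19 mm across.
- bore_exit (a point): Centre of the 19 mm bore's open end in the yoke's +y face (press frame 0, 24, 62 mm), over the near edge of the catch tray. The pin drops out when its inner end, so the punch tip, passes here; push the tip about 3 mm further.
- pin_center (a point): Middle of the pivot pin: plain steel, 18 mm across, 40 mm long, 80 g, its length along its y (press y). At the start its inner end is at press y = -8 to -4 mm, 22 to 26 mm in from the cap's face, its outer end 8 to 12 mm proud of the exit face. A seized bush in mid-bore grips it: 8 to 20 N are needed to move it, little once it has left the bush.
- tray: Open catch tray fixed beside the press under the exit, 100 (x) x 90 (y) x 22 mm outside, walls 3 mm; origin at the centre of its underside, axes as the press's.
- punch_grip (a point): Steel drift punch, 155 g, 155 mm long; the point is on its axis where to hold it, near its centre of mass. x runs along it to the tip. Square handle 14 x 14 mm from x = -50 to 30, then a round shank 8 mm across to the flat tip at x = 105. At the start it lies level on its rest, its axis 45 mm above the bench.
- punch_tip (a point): Centre of the punch's flat tip, 105 mm along x from punch_grip.
- rest: Grey plastic rest for the punch, fixed on the bench: base 124 x 56 x 8 mm, two posts with flared notches open at the top, at x = -40 (18 mm wide at its floor, z = 38, under the handle) and x = 48 (13 mm wide, floor z = 41, under the shank); posts 8 mm thick, 57 mm tall, 45 mm wide. Origin: centre of the underside; x along the lying punch to its tip, z up.
- rest_seat (a point): Where punch_grip belongs when the punch is on the rest: 45 mm above the rest's origin; at the start the punch is within 4 mm of it along x.
- screwdriver_mid (a point): Bystander: a screwdriver lying on the bench, 160 mm long; the point is its middle (for tools: the origin, on the bench).
- spanner_mid (a point): Bystander: a small open-ended spanner lying on the bench, 130 mm long; the point is its middle (for tools: the origin, on the bench).
- vial_mid (a point): Bystander: a small capped glass vial, 24 mm wide, 45 mm tall; the point is its middle.
- reagent_mid (a point): Bystander: a glass reagent bottle with a screw cap, 68 mm wide, 150 mm tall; the point is its middle.
- beaker_mid (a point): Bystander: a glass beaker, 68 mm wide, 85 mm tall; the point is its middle.
- tipbox_mid (a point): Bystander: a closed pipette-tip box, 110 x 80 x 50 mm; the point is its middle.
There are look-alikes about, which are no part of the job. Of the things that look like the part that bears punch_grip, the smaller one is meant. What is shaped like the rest but purple is not meant.

How it is judged:
On the way, in this order (a step that is already met when the one before it is completed fails the run):
1. the punch is lifted clear of its rest (z of punch_grip in the frame of rest above 0.075 m), for 0.2 s.
2. with its tip through the drift hole and in the bore, the punch presses on the pin and has moved it more than 8 mm (x of punch_tip in the frame of press between -0.006 and 0.006 m and z of punch_tip in the frame of press between 0.057 and 0.067 m and y of punch_tip in the frame of press above -0.008 m and contact force between punch and pin above 1 N and distance of pin_center from where it was at the start of the episode above 0.008 m), for 0.05 s.
3. the pin is out of the bore and down in the catch tray (x of pin_center in the frame of tray between -0.048 and 0.048 m and y of pin_center in the frame of tray between -0.043 and 0.043 m and z of pin_center in the frame of tray below 0.026 m), for 0.2 s.
At the end, for the whole second after the job is handed in: The pin lies still in the catch tray (its middle inside the walls, at most 26 mm above the tray's underside); the punch lies still in both notches of its rest, the same way round, its grip point within 15 mm along and 8 mm across of the seat and 41 to 50 mm above the rest's underside (all of step 3 and x of punch_grip in the frame of rest between -0.015 and 0.015 m and y of punch_grip in the frame of rest between -0.008 and 0.008 m and z of punch_grip in the frame of rest between 0.041 and 0.05 m and x of punch_tip in the frame of rest above 0.085 m and linear speed of each of pin, punch below 0.02 m/s); the robot touches nothing.
It fails at once if the punch is rammed against the press (more than 25 N) (contact force between punch and press above 25 N).
It fails at once if the pin is rammed with the punch (more than 25 N) (contact force between punch and pin above 25 N).
It fails at once if the fingers touch the pin (contact force between the fingers and pin above 0.3 N).
It fails at once if the arm or fingers knock against the press (more than 10 N) (contact force between any of the arm, the fingers and press above 10 N).
It fails at once if another thing on the bench is moved by more than 30 mm (distance of any of screwdriver_mid, spanner_mid, vial_mid, reagent_mid, beaker_mid, tipbox_mid from where it was at the start of the episode above 0.03 m).
It also fails if it takes over 72 s, if anything falls off the work surface, if the arm or the gripper's body presses on something with over 40 N, if the wrist force passes 120 N, or if a joint passes its speed limit or range.

## Working session

There is one attempt and no reset: what is moved stays moved. The work goes in short steps, Python scripts to look and compute and a tool call to move; the robot and the scene stay as the last step left them, time stands still between calls to the robot, and variables do not carry over. Pictures are saved under pics/ and viewed, at most 10 in all, crops included, and the job is handed in when it is done.

Besides the shell and the picture viewer there is one more tool, called after ">>>" as a command line: name --argument value ..., lists and objects as JSON in quotes. servo_tool: Moves the arm, as the interface text tells. Its arguments: {"type":"object","properties":{"increments":{"type":"array"},"grip":{"type":"number"},"newtons":{"type":"number"}},"required":["increments"]}

```bash
mkdir -p pics; ls; cat > h.py <<'E'
import numpy as np,cv2
from plant import status,viewer,bot
def cap(n,tag=None):
    P=viewer.camera_params(n); im,d=viewer.capture(n)
    np.savez(f'pics/{tag or n}.npz',im=im,d=d,K=[P['fx'],P['fy'],P['cx'],P['cy']],T=P['world_to_cam'])
    cv2.imwrite(f'pics/{tag or n}.png',im[:,:,::-1]); return load(tag or n)
def load(t):
    z=np.load(f'pics/{t}.npz'); return z['im'],z['d'],z['K'],z['T']
def cloud(d,K,T):
    v,u=np.mgrid[:480,:640]; p=np.stack([(u-K[2])/K[0]*d,(v-K[3])/K[1]*d,d],-1)
    return (p-T[:3,3])@T[:3,:3]
def proj(p,K,T):
    c=T[:3,:3]@np.asarray(p)+T[:3,3]; return K[0]*c[0]/c[2]+K[2],K[1]*c[1]/c[2]+K[3]
E
python3 - <<'E'
from h import *
for n in('scene','side','wrist'):
    im,d,K,T=cap(n); print(n,K,(-T[:3,:3].T@T[:3,3]).round(3),T[2,:3].round(2),(d==0).mean())
s=status.get_state();print(s)
E
```

```text
pics
scene [537.81744202 537.81744202 322.73494967 253.80456746] [ 0.784 -0.593  1.101] [-0.27  0.47 -0.84] 0.0040071614583333335
side [489.28124584 489.28124584 319.54482626 239.56715937] [0.226 0.725 0.65 ] [ 0.26 -0.77 -0.58] 0.003932291666666666
wrist [385.58089204 385.58089204 322.10219375 241.27004345] [0.526 0.077 0.385] [-0.   -0.3  -0.95] 0.004166666666666667
{'time': 0.15, 'joints': array([-2.23390752e-01,  3.13348246e-01,  1.49819849e+00,  2.91022425e-05,
        1.33097042e+00, -2.23414610e-01]), 'joint_vel': array([-0.00049151, -0.00227626, -0.00344587, -0.0002078 ,  0.00126692,
       -0.00167193]), 'joint_torque': array([ 1.56247002e-03, -4.02303922e+01, -2.52316958e+01,  6.93405792e-02,
        3.44249513e-02, -9.17278635e-05]), 'tool_pos': array([5.24865682e-01, 2.97521257e-05, 2.60302943e-01]), 'tcp_rot': array([-3.14069739e+00, -2.32393646e-04,  1.57081316e+00]), 'wrist_force': array([ 0.18170438, -0.10135193, -0.33034293]), 'ft_torque': array([ 0.03623134, -0.0302512 , -0.01473417]), 'gripper_force': 0.0, 'opening': 0.08815969384824525}
```

View pics/scene.png

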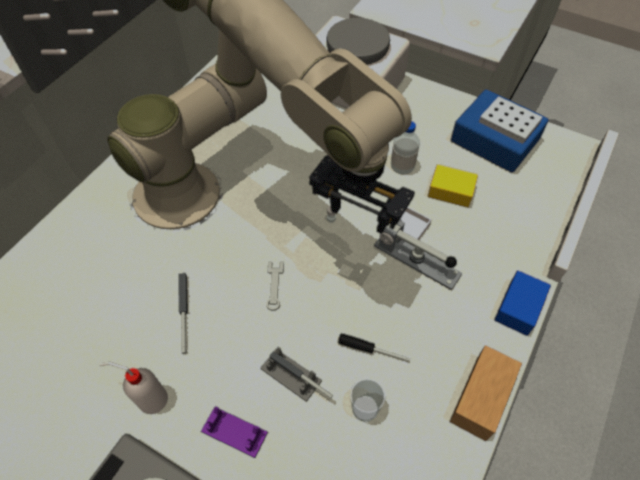

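View pics/side.png

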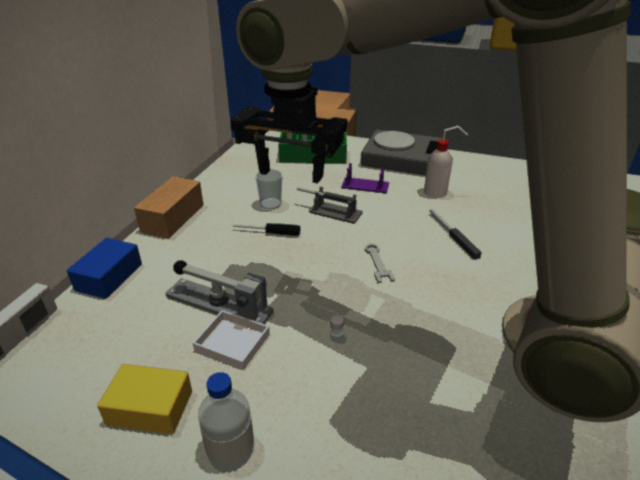

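The scene view shows the grey rest with a punch at (292,372) and its tip at (333,399). The purple rest at (235,432) is excluded. Long tools lie at (184,312) and (373,347). The press yoke is at about (392,235), with its lever running to the knob at (452,261), and the tray at (410,215). I'll enlarge the candidates to confirm.

```bash
python3 - <<'E'
from h import *
im,d,K,T=load('scene')
def cr(im,x,y,w,h,W,H): return cv2.resize(im[y:y+h,x:x+w],(W,H),interpolation=cv2.INTER_CUBIC)
a=cr(im,160,240,270,220,733,597)
cv2.imwrite('pics/c1.png',a[:,:,::-1])
im2,d2,K2,T2=load('side')
b=np.hstack([cr(im2,150,240,140,130,400,371),cr(im2,290,170,100,93,400,371)])
cv2.imwrite('pics/c2.png',b[:,:,::-1])
P=cloud(d,K,T);P2=cloud(d2,K2,T2)
for n,(u,v) in dict(punchhandle=(285,357),tip=(331,398),yoke=(392,232),knob=(452,261),sd=(184,312),sd2=(373,347),sp=(275,285),vial=(331,213),beaker=(367,395),ph=(235,432)).items(): print(n,P[v,u].round(3))
for n,(u,v) in dict(yoketop=(252,280),knob=(180,267),tray=(232,338),handle=(335,196),tip=(300,191),vial=(337,320)).items(): print('side',n,P2[v,u].round(3))
E
```

```text
punchhandle [ 0.492 -0.248  0.006]
tip [ 0.621 -0.276 -0.   ]
yoke [0.565 0.112 0.081]
knob [0.716 0.108 0.079]
sd [ 0.238 -0.271  0.011]
sd2 [ 0.649 -0.142  0.025]
sp [ 0.377 -0.109  0.007]
vial [0.4   0.118 0.039]
beaker [ 0.684 -0.235  0.006]
ph [ 0.489 -0.433  0.007]
side yoketop [0.557 0.12  0.081]
side knob [0.704 0.125 0.077]
side tray [0.57  0.192 0.   ]
side handle [ 0.52  -0.267  0.051]
side tip [ 0.642 -0.346  0.   ]
side vial [0.393 0.132 0.045]
```

View pics/c1.png

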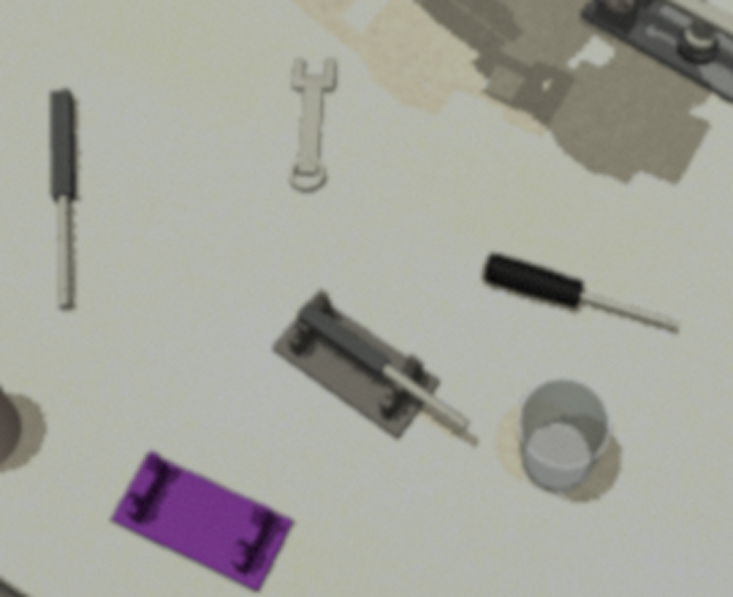

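View pics/c2.png

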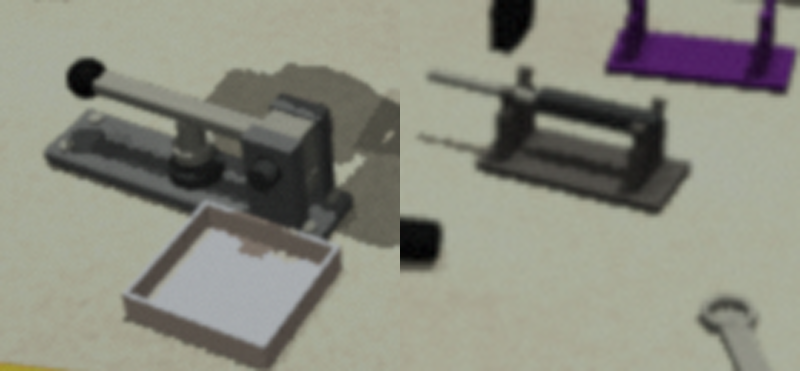

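Punch candidates: the large grey one lying on the bench at (184,312), and the smaller one on the grey rest at (300,372). The smaller one on the rest is meant, and the crop confirms its square dark handle and round shank in both notches. Next I'll fit poses from the depth clouds.

```bash
python3 - <<'E'
from h import *
C={n:cloud(*load(n)[1:]).reshape(-1,3) for n in('scene','side')}
def sel(c,x,y,z): return c[(c[:,0]>x[0])&(c[:,0]<x[1])&(c[:,1]>y[0])&(c[:,1]<y[1])&(c[:,2]>z[0])&(c[:,2]<z[1])]
def line(p):
    m=np.median(p,0); u,s,vt=np.linalg.svd(p-p.mean(0),full_matrices=False); return m.round(4),vt[0].round(3),len(p)
for n,c in C.items():
    print(n)
    for nm,x,y,z in(('rest base',(.44,.64),(-.36,-.2),(.004,.012)),('punch/post',(.44,.66),(-.38,-.2),(.035,.07)),('yoketop',(.5,.62),(.06,.17),(.076,.095)),('pressbase',(.5,.78),(.05,.17),(.008,.022)),('tray rim',(.48,.68),(.1,.27),(.018,.026)),('lever',(.6,.76),(.05,.17),(.06,.09))):
        p=sel(c,x,y,z)
        if len(p)<10: print(nm,len(p));continue
        r=cv2.minAreaRect((p[:,:2]*1000).astype(np.float32)); print(nm,len(p),'rect',np.round(r[0],1),np.round(r[1],1),round(r[2],1),'z',np.percentile(p[:,2],[5,50,95]).round(4),'pca',line(p)[1])
    h=sel(c,(.44,.66),(-.38,-.2),(.047,.056)); print('handletop',line(h))
E
```

```text
scene
rest base 918 rect [ 538.5 -278.7] [157.1 196.5] 88.1 z [0.0043 0.0075 0.0107] pca [ 0.998  0.055 -0.004]
punch/post 617 rect [ 549.1 -278.1] [ 43.7 154.9] 84.8 z [0.0385 0.0494 0.0547] pca [ 0.995 -0.099 -0.009]
yoketop 195 rect [578.3 128.3] [72.9 53.6] 13.0 z [0.0764 0.0816 0.0854] pca [ 0.558  0.83  -0.005]
pressbase 1287 rect [635.8 128. ] [ 73.3 215.1] 84.9 z [0.0095 0.0133 0.0183] pca [ 0.998 -0.055 -0.001]
tray rim 186 rect [611.6 168.1] [144.1 140.4] 84.1 z [0.0184 0.0215 0.0248] pca [ 0.184 -0.983  0.009]
lever 456 rect [663.2 117.9] [ 26.4 126.3] 82.5 z [0.0642 0.0725 0.0796] pca [ 0.992 -0.12   0.032]
handletop (array([ 0.5292, -0.2764,  0.0506]), array([ 0.995, -0.103, -0.017]), 411)
side
rest base 537 rect [ 519.9 -271.2] [ 62.1 124. ] 82.8 z [0.0051 0.0078 0.0101] pca [-0.997  0.075 -0.001]
punch/post 430 rect [ 565.2 -271.3] [189.6  53.5] 0.8 z [0.0379 0.0481 0.0551] pca [-0.999  0.038 -0.02 ]
yoketop 434 rect [563.1 126.1] [58.  49.6] 82.8 z [0.0777 0.0825 0.0848] pca [-0.118 -0.993  0.013]
pressbase 1719 rect [625.6 132.8] [ 70.4 235.4] 84.2 z [0.0099 0.0137 0.0203] pca [-0.987  0.162  0.011]
tray rim 652 rect [581.8 177.9] [140.4 140.3] 87.1 z [0.0184 0.0206 0.0249] pca [-0.617  0.786 -0.019]
lever 589 rect [661.  120.4] [ 23.4 122.3] 86.8 z [0.0635 0.0728 0.0794] pca [-0.996  0.081 -0.032]
handletop (array([ 0.5228, -0.2699,  0.0507]), array([-0.999,  0.054,  0.009]), 227)
```

>>> servo_tool --increments '[{"dp":[5,0,0],"turn":-0.12},{"dp":[10,0,0],"turn":-0.24},{"dp":[15,0,0],"turn":-0.36},{"dp":[20,0,0],"turn":-0.48},{"dp":[25,0,0],"turn":-0.6}]' --grip 1

```text
time: 0.57
tool_pos: [0.5501, -0.0, 0.2604]
tcp_rot: [-3.141, 0.0, 0.965]
wrist_force: [-0.6, 0.2, 0.7]
opening: 0.0883
gripper_force: 0.0
```

>>> servo_tool --increments '[{"dp":[5,0,0],"turn":-0.12},{"dp":[10,0,0],"turn":-0.24},{"dp":[15,0,0],"turn":-0.36},{"dp":[20,0,0],"turn":-0.48},{"dp":[25,0,0],"turn":-0.6}]'

```text
time: 0.98
tool_pos: [0.5752, 0.0, 0.2604]
tcp_rot: [-3.141, 0.0, 0.365]
wrist_force: [0.9, 0.2, -0.0]
opening: 0.0883
gripper_force: 0.0
```

>>> servo_tool --increments '[{"dp":[3,5,-5],"turn":-0.12},{"dp":[6,10,-10],"turn":-0.24},{"dp":[10,15,-20],"turn":-0.36},{"dp":[15,20,-30],"turn":-0.48},{"dp":[15,22,-40],"turn":-0.6}]'

```text
time: 1.4
tool_pos: [0.5904, 0.0225, 0.2199]
tcp_rot: [-3.141, 0.0, -0.235]
wrist_force: [0.7, 0.9, -0.9]
opening: 0.0881
gripper_force: 0.0
```

>>> servo_tool --increments '[{"dp":[0,0,-15],"turn":-0.12},{"dp":[0,0,-30],"turn":-0.24},{"dp":[0,0,-45],"turn":-0.36},{"dp":[0,0,-60],"turn":-0.48},{"dp":[0,0,-70],"turn":-0.6}]'

```text
time: 1.82
tool_pos: [0.5894, 0.0221, 0.149]
tcp_rot: [3.14, 0.002, -0.835]
wrist_force: [0.2, -0.2, -0.3]
opening: 0.0881
gripper_force: 0.0
```

>>> servo_tool --increments '[{"dp":[0,0,0],"turn":-0.12},{"dp":[0,0,0],"turn":-0.24},{"dp":[0,0,0],"turn":-0.37},{"dp":[0,0,0],"turn":-0.37},{"dp":[0,0,0],"turn":-0.37}]'

```text
time: 2.23
tool_pos: [0.5899, 0.022, 0.1505]
tcp_rot: [3.141, 0.0, -1.196]
wrist_force: [0.7, -0.5, 0.3]
opening: 0.0882
gripper_force: 0.0
```

```bash
python3 - <<'E'
from h import *
im,d,K,T=cap('wrist','w1')
print(proj([.56,.099,.066],K,T), (-T[:3,:3].T@T[:3,3]).round(3))
u,v=proj([.56,.099,.066],K,T);u,v=int(u),int(v)
x0,y0=max(0,min(480,u-80)),max(0,min(360,v-60));print(x0,y0)
c=cv2.resize(im[y0:y0+120,x0:x0+160],(560,420),interpolation=cv2.INTER_CUBIC)
f=np.full((420,800,3),0,np.uint8);f[:,:560]=c;f[:180,560:]=cv2.resize(im,(240,180))
cv2.imwrite('pics/w1c.png',f[:,:,::-1])
E
```

```text
(np.float64(323.20092171656194), np.float64(383.61593933883984)) [ 0.62  -0.051  0.275]
243 323
```

View pics/w1c.png

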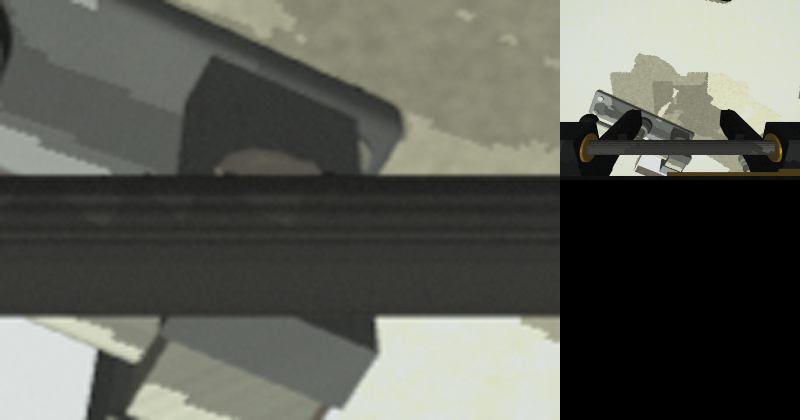

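A gripper bar hides the cap: it covers rows 373–413, with the cap centre at about (320,384). I'll move back and lower so the cap shows below the bar.

>>> servo_tool --increments '[{"dp":[8,-20,-10],"turn":0},{"dp":[8,-22,-20],"turn":0},{"dp":[8,-22,-20],"turn":0},{"dp":[8,-22,-20],"turn":0},{"dp":[8,-22,-20],"turn":0}]'

```text
time: 2.7
tool_pos: [0.5979, 0.0005, 0.131]
tcp_rot: [-3.142, 0.0, -1.198]
wrist_force: [-0.4, -1.0, -0.1]
opening: 0.0883
gripper_force: 0.0
```

```bash
python3 - <<'E'
from h import *
im,d,K,T=cap('wrist','w2')
u,v=proj([.56,.099,.066],K,T);print(u,v)
x0,y0=240,360
c=cv2.resize(im[y0:y0+120,x0:x0+160],(800,600),interpolation=cv2.INTER_CUBIC)
c=cv2.convertScaleAbs(c,alpha=2.0,beta=0)
cv2.imwrite('pics/w2c.png',c[:,:,::-1])
cap('scene','s2')
E
```

```text
323.02006432258975 436.0722111916758
```

View pics/w2c.png

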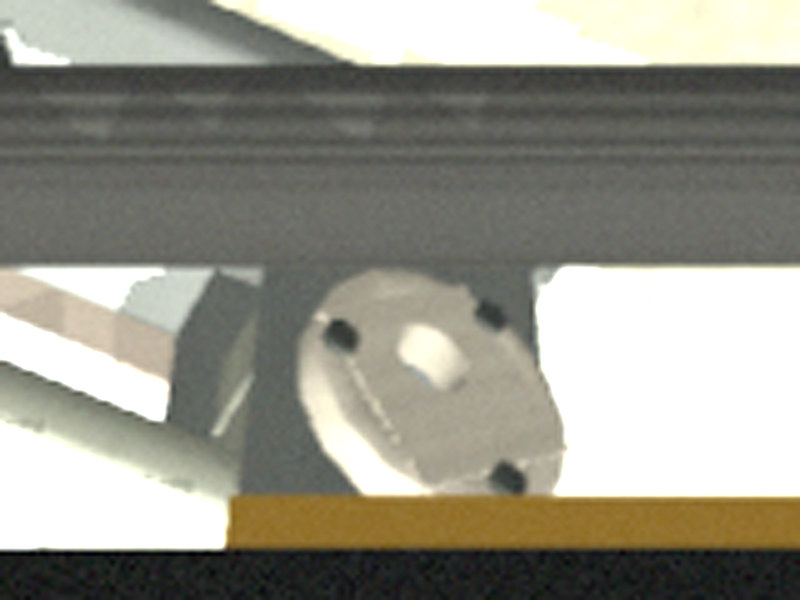

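Clear view of the cap, with image up being press down. The drift hole is at crop (433,356), which is pixel (326.3,430.8). Screws are at crop (340,335), (490,313) and (508,478).

```bash
python3 - <<'E'
from h import *
im,d,K,T=load('w2')
P=cloud(d,K,T)
f=lambda c:((c[0]+.5)/5-.5+240,(c[1]+.5)/5-.5+360)
poly=np.array([f(c) for c in[(385,400),(330,310),(400,285),(470,300),(545,430),(480,470),(430,470)]],np.int32)
m=np.zeros((480,640),np.uint8);cv2.fillPoly(m,[poly],1)
hm=np.zeros_like(m);cv2.circle(hm,(326,431),10,1,-1);m[hm>0]=0
for s in[(340,335),(490,313),(508,478)]:
    q=f(s);cv2.circle(m,(int(round(q[0])),int(round(q[1]))),5,0,-1)
p=P[m>0]
for _ in range(4):
    c=np.median(p,0);u,s,vt=np.linalg.svd(p-p.mean(0),full_matrices=False);n=vt[2];c=p.mean(0)
    r=(p-c)@n;p=p[abs(r)<max(.001,2*r.std())]
if n[1]>0:n=-n
print('n',n.round(3),'rms',r.std(),len(p),'yaw of press',np.arctan2(-n[1],-n[0])-np.pi/2)
C=-T[:3,:3].T@T[:3,3]
n0=n
def ray(q):return T[:3,:3].T@np.array([(q[0]-K[2])/K[0],(q[1]-K[3])/K[1],1])
def inter(c,n):
    r=ray(f(c));return C+r*((ctr-C)@n)/(r@n)
ctr=c
yaw=np.arctan2(-n[1],-n[0])-np.pi/2
for y in(yaw,-.1):
  nn=np.array([np.sin(y),-np.cos(y),0]);X=np.array([np.cos(y),np.sin(y),0])
  out=[]
  print('yaw',y)
  for nm,c in dict(hole=(433,356),holeL=(398,330),holeR=(468,380),holeT=(415,322),holeB=(445,390),s1=(340,335),s2=(490,313),s3=(508,478),e1=(320,325),e2=(385,270),e3=(460,283),e4=(562,430),e5=(410,483),e6=(310,380),e7=(345,455),e8=(530,350)).items():
    w=inter(c,nn);out.append((w@X,w[2]));print(nm,w.round(4),'X',round(w@X*1e3,1),'Z',round(w[2]*1e3,1))
  S=np.array(out[5:8])*1e3;A=np.c_[2*S,np.ones(3)];sol=np.linalg.solve(A,(S**2).sum(1));print('screwcircle',sol[:2],np.sqrt(sol[2]+sol[:2]@sol[:2]))
# base-plate yaw & yoke from scene s2
im,d,K,T=load('s2');c=cloud(d,K,T).reshape(-1,3)
q=c[(c[:,0]>.5)&(c[:,0]<.78)&(c[:,1]>.05)&(c[:,1]<.2)&(c[:,2]>.009)&(c[:,2]<.022)]
print(cv2.minAreaRect((q[:,:2]*1e3).astype(np.float32)))
q=c[(c[:,0]>.5)&(c[:,0]<.61)&(c[:,1]>.06)&(c[:,1]<.2)&(c[:,2]>.08)&(c[:,2]<.095)]
print(cv2.minAreaRect((q[:,:2]*1e3).astype(np.float32)),np.median(q[:,2]),q[:,:2].mean(0))
E
```

```text
n [-0.101 -0.995 -0.007] rms 0.00042733687913235725 587 yaw of press -0.10125565024427319
yaw -0.10125565024427319
hole [0.558  0.0987 0.0614] X 545.2 Z 61.4
holeL [0.5629 0.0982 0.0595] X 550.1 Z 59.5
holeR [0.5531 0.0992 0.0629] X 540.3 Z 62.9
holeT [0.5605 0.0984 0.057 ] X 547.7 Z 57.0
holeB [0.5564 0.0988 0.066 ] X 543.6 Z 66.0
s1 [0.5708 0.0974 0.0642] X 558.0 Z 64.2
s2 [0.5495 0.0995 0.05  ] X 536.6 Z 50.0
s3 [0.5482 0.0997 0.0755] X 535.3 Z 75.5
e1 [0.5735 0.0971 0.0639] X 560.7 Z 63.9
e2 [0.5648 0.098  0.0501] X 552.0 Z 50.1
e3 [0.5538 0.0991 0.0468] X 541.0 Z 46.8
e4 [0.5401 0.1005 0.0647] X 527.2 Z 64.7
e5 [0.5612 0.0983 0.0818] X 548.4 Z 81.8
e6 [0.5743 0.097  0.0729] X 561.6 Z 72.9
e7 [0.5694 0.0975 0.0815] X 556.7 Z 81.5
e8 [0.5438 0.1001 0.0535] X 530.9 Z 53.5
screwcircle [543.30290828  63.08042422] 14.72308691312223
yaw -0.1
hole [0.558  0.0987 0.0614] X 545.4 Z 61.4
holeL [0.5629 0.0982 0.0595] X 550.3 Z 59.5
holeR [0.5531 0.0992 0.0629] X 540.5 Z 62.9
holeT [0.5605 0.0984 0.057 ] X 547.9 Z 57.0
holeB [0.5564 0.0988 0.066 ] X 543.8 Z 66.0
s1 [0.5707 0.0974 0.0641] X 558.2 Z 64.1
s2 [0.5495 0.0995 0.05  ] X 536.8 Z 50.0
s3 [0.5482 0.0996 0.0755] X 535.5 Z 75.5
e1 [0.5735 0.0971 0.0639] X 560.9 Z 63.9
e2 [0.5648 0.098  0.0501] X 552.2 Z 50.1
e3 [0.5538 0.0991 0.0468] X 541.2 Z 46.8
e4 [0.5401 0.1005 0.0648] X 527.4 Z 64.8
e5 [0.5612 0.0983 0.0818] X 548.5 Z 81.8
e6 [0.5743 0.097  0.0729] X 561.8 Z 72.9
e7 [0.5694 0.0975 0.0815] X 556.8 Z 81.5
e8 [0.5439 0.1001 0.0536] X 531.1 Z 53.6
screwcircle [543.49140759  63.0908722 ] 14.717871255304289
((637.5045776367188, 143.72723388671875), (104.0909652709961, 214.69659423828125), 84.43760681152344)
((0.0, 0.0), (0.0, 0.0), 0.0) nan [nan nan]
  return _methods._mean(a, axis=axis, dtype=dtype,
  ret = ret.dtype.type(ret / rcount)
<stdin>:35: RuntimeWarning: Mean of empty slice.
  ret = um.true_divide(
```

Hole in world is about (0.558, 0.0987, 0.0614), press yaw is −0.101, and the cap centre z is about 63–64, so the offset is lower-right at roughly 45°. The ±2 mm calibration error is left to feel out. Now to the rest.

>>> servo_tool --increments '[{"dp":[-8,-30,20],"turn":0.12},{"dp":[-16,-65,40],"turn":0.24},{"dp":[-25,-100,60],"turn":0.36},{"dp":[-35,-135,75],"turn":0.48},{"dp":[-45,-170,89],"turn":0.6}]'

```text
time: 3.22
tool_pos: [0.5525, -0.1711, 0.2215]
tcp_rot: [-3.141, -0.002, -0.592]
wrist_force: [0.5, 0.5, 0.1]
opening: 0.0879
gripper_force: 0.0
```

>>> servo_tool --increments '[{"dp":[-8,-30,0],"turn":0.12},{"dp":[-16,-65,0],"turn":0.24},{"dp":[-25,-102,0],"turn":0.36},{"dp":[-28,-102,0],"turn":0.48},{"dp":[-28,-102,0],"turn":0.5}]'

```text
time: 3.63
tool_pos: [0.5243, -0.2733, 0.2199]
tcp_rot: [3.142, -0.0, -0.097]
wrist_force: [1.0, 0.6, 0.4]
opening: 0.0879
gripper_force: 0.0
```

```bash
python3 - <<'E'
from h import *
cap('scene','s3');cap('side','d3')
im,d,K,T=cap('wrist','w3');print(status.get_state()['tool_pos'],status.get_state()['tcp_rot'])
c=cv2.convertScaleAbs(im,alpha=1.6)
cv2.imwrite('pics/w3c.png',c[:,:,::-1])
P=cloud(d,K,T)
h=P[(abs(P[...,0]-.53)<.12)&(abs(P[...,1]+.272)<.06)]
b=h[(h[:,2]>.005)&(h[:,2]<.011)];r=cv2.minAreaRect((b[:,:2]*1e3).astype(np.float32));print('base',r,np.median(b[:,2]))
t=h[(h[:,2]>.049)&(h[:,2]<.0545)];print('top',cv2.minAreaRect((t[:,:2]*1e3).astype(np.float32)),np.median(t,0))
E
```

```text
[ 0.52542698 -0.27095278  0.22001508] [-3.14155573e+00 -3.75131005e-04 -1.01131065e-01]
base ((521.153564453125, -274.1972961425781), (56.11270523071289, 123.83921813964844), 84.06472778320312) 0.008415975371018352
top ((549.3531494140625, -278.4813537597656), (40.21278762817383, 153.56317138671875), 83.04163360595703) [ 0.52252297 -0.27494996  0.05213835]
```

View pics/w3c.png

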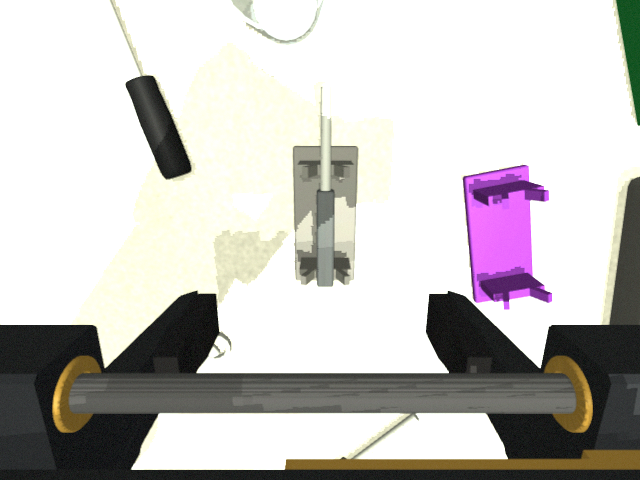

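The wrist view shows the punch along column 325: handle rear at (325,286), handle front at (325,191), tip at (326,118). The rest base fits 56.1×123.8 mm, centred at (521.2,−274.2), yaw −0.1036.

```bash
python3 - <<'E'
from h import *
im,d,K,T=load('w3');C=-T[:3,:3].T@T[:3,3]
def at(u,v,z):
    r=T[:3,:3].T@np.array([(u-K[2])/K[0],(v-K[3])/K[1],1]);return C+r*(z-C[2])/r[2]
o=np.array([.52115,-.2742,0]);y=-.1036
X=np.array([np.cos(y),np.sin(y),0]);Y=np.array([-np.sin(y),np.cos(y),0])
for nm,a in dict(rear=(325,286,.052),front=(325.3,190.5,.052),tip=(326,118,.045)).items():
    w=at(*a);print(nm,w.round(4),'rest frame',((w-o)@X).round(4),((w-o)@Y).round(4))
# independent: scene and side clouds of base
for n in('s3','d3'):
    i2,d2,K2,T2=load(n);P=cloud(d2,K2,T2).reshape(-1,3)
    h=P[(abs(P[:,0]-.522)<.08)&(abs(P[:,1]+.274)<.045)&(P[:,2]>.006)&(P[:,2]<.0105)]
    print(n,cv2.minAreaRect((h[:,:2]*1e3).astype(np.float32)))
g=i=None
im=im.astype(int);print(im[230,300:350].sum(1))
E
```

```text
rear [ 0.4737 -0.269   0.052 ] rest frame -0.0477 0.0003
front [ 0.5525 -0.2771  0.052 ] rest frame 0.0315 0.0003
tip [ 0.605 -0.283  0.045] rest frame 0.0843 -0.0001
s3 ((526.7880249023438, -269.0948791503906), (69.8869857788086, 132.7254638671875), 84.52415466308594)
d3 ((520.2066650390625, -271.3806457519531), (58.23031997680664, 125.32869720458984), 85.36676788330078)
[428 428 432 432 430 429 433 432 427 431 429 380 273 272 274 274 241 226
 289 318 311 319 318 322 322 320 317 322 326 323 320 319 291 248 326 431
 433 429 433 432 433 430 431 437 433 432 436 432 432 435]
```

>>> servo_tool --increments '[{"dp":[-2,-3,-30],"turn":-0.003},{"dp":[-2,-3,-60],"turn":-0.003},{"dp":[-2,-3,-90],"turn":-0.003},{"dp":[-2,-3,-110],"turn":-0.003},{"dp":[-2,-3,-130],"turn":-0.003}]'

```text
time: 4.2
tool_pos: [0.5234, -0.2735, 0.0885]
tcp_rot: [-3.141, 0.001, -0.103]
wrist_force: [0.0, -0.4, -0.1]
opening: 0.0878
gripper_force: 0.0
```

>>> servo_tool --increments '[{"dp":[0,0,-15],"turn":0},{"dp":[0,0,-30],"turn":0},{"dp":[0,0,-42],"turn":0},{"dp":[0,0,-42],"turn":0},{"dp":[0,0,-42],"turn":0}]'

```text
time: 4.62
tool_pos: [0.5233, -0.2744, 0.0478]
tcp_rot: [-3.141, 0.0, -0.102]
wrist_force: [-0.0, -1.2, -0.2]
opening: 0.088
gripper_force: 0.0
```

```bash
python3 - <<'E'
from h import *
im,d,K,T=cap('wrist','w4')
s=status.get_state();print(s['tool_pos'],s['tcp_rot'],s['wrist_force'])
for p in ([.5230,-.2744,.052],[.6273,-.2853,.045]): print(proj(p,K,T))
E
```

```text
[ 0.52356119 -0.27478041  0.04848751] [ 3.14103665e+00 -8.95728499e-04 -1.02324191e-01] [ 0.1653175  -0.5394452   0.37000931]
(np.float64(320.9606131823245), np.float64(351.3538241635645))
(np.float64(320.81231276606366), np.float64(28.619241979257595))
```

>>> servo_tool --increments '[{"dp":[0,0,0],"turn":0},{"dp":[0,0,0],"turn":0},{"dp":[0,0,0],"turn":0},{"dp":[0,0,0],"turn":0},{"dp":[0,0,0],"turn":0}]' --grip -1 --newtons 55

```text
time: 5.08
tool_pos: [0.5231, -0.2751, 0.048]
tcp_rot: [3.141, -0.0, -0.102]
wrist_force: [-0.0, 0.1, -0.7]
opening: 0.0573
gripper_force: 0.0
```

>>> servo_tool --increments '[{"dp":[0,0,0],"turn":0},{"dp":[0,0,0],"turn":0},{"dp":[0,0,0],"turn":0},{"dp":[0,0,0],"turn":0},{"dp":[0,0,0],"turn":0}]'

```text
time: 5.5
tool_pos: [0.523, -0.275, 0.0477]
tcp_rot: [-3.142, 0.0, -0.102]
wrist_force: [0.1, 0.3, -0.5]
opening: 0.0237
gripper_force: 0.0
```

>>> servo_tool --increments '[{"dp":[0,0,0],"turn":0},{"dp":[0,0,0],"turn":0},{"dp":[0,0,0],"turn":0},{"dp":[0,0,0],"turn":0},{"dp":[0,0,0],"turn":0}]'

```text
time: 5.92
tool_pos: [0.523, -0.275, 0.0477]
tcp_rot: [-3.142, 0.0, -0.102]
wrist_force: [-0.6, -0.1, 0.3]
opening: 0.0129
gripper_force: 55.0
```

>>> servo_tool --increments '[{"dp":[0,0,8],"turn":0},{"dp":[0,0,16],"turn":0},{"dp":[0,0,30],"turn":0},{"dp":[0,0,50],"turn":0},{"dp":[0,0,70],"turn":0}]'

```text
time: 6.33
tool_pos: [0.5229, -0.2749, 0.1191]
tcp_rot: [-3.141, 0.0, -0.102]
wrist_force: [-0.0, 0.1, -1.2]
opening: 0.0133
gripper_force: 55.0
```

>>> servo_tool --increments '[{"dp":[0,0,0],"turn":0},{"dp":[0,0,0],"turn":0},{"dp":[0,0,0],"turn":0},{"dp":[0,0,0],"turn":0},{"dp":[0,0,0],"turn":0}]'

```text
time: 6.75
tool_pos: [0.5227, -0.2747, 0.1166]
tcp_rot: [-3.141, 0.002, -0.102]
wrist_force: [-0.2, 0.0, -0.9]
opening: 0.0131
gripper_force: 55.0
```

```bash
python3 - <<'E'
from h import *
im,d,K,T=cap('wrist','w5')
s=status.get_state();print(s['tool_pos'],s['tcp_rot'],s['wrist_force'],s['ft_torque'])
P=cloud(d,K,T)
t=s['tool_pos'];y=s['tcp_rot'][2];X=np.array([np.cos(y),np.sin(y),0]);Y=np.array([-np.sin(y),np.cos(y),0])
L=np.stack([(P-t)@X,(P-t)@Y,P[...,2]-t[2]],-1)
m=(abs(L[...,1])<.012)&(L[...,0]>.01)&(L[...,0]<.14)&(L[...,2]>-.02)&(L[...,2]<.03)
q=L[m]
for a in np.arange(.015,.125,.01):
    r=q[(q[:,0]>=a)&(q[:,0]<a+.01)]
    if len(r): print(round(a,3),len(r),'y',np.percentile(r[:,1]*1e3,[2,50,98]).round(1),'ztop',np.percentile(r[:,2]*1e3,[50,95]).round(1))
print('xmax',np.percentile(q[:,0],[99,100]))
c=cv2.convertScaleAbs(im[0:360,200:440],alpha=1.2);cv2.imwrite('pics/w5c.png',cv2.resize(c,(400,600))[:,:,::-1])
E
```

```text
[ 0.52273643 -0.27479477  0.11682313] [-3.14072460e+00  1.31724751e-03 -1.02257978e-01] [-0.47202026  1.14020869 -1.61816541] [0.06414004 0.06983446 0.01102046]
0.015 1062 y [-7.3 -0.4  6.1] ztop [4.4 5.5]
0.025 1105 y [-6.9 -0.4  6. ] ztop [2.1 5. ]
0.035 652 y [-4.2 -0.4  3.3] ztop [0.7 2. ]
0.045 694 y [-4.4 -0.5  3.2] ztop [0.7 2.1]
0.055 780 y [-4.4 -0.5  3.5] ztop [0.6 1.9]
0.065 823 y [-4.3 -0.5  3.3] ztop [0.6 1.9]
0.075 857 y [-4.2 -0.5  3.3] ztop [0.6 1.9]
0.085 945 y [-4.1 -0.5  3.4] ztop [0.6 1.9]
0.095 933 y [-4.4 -0.5  3.3] ztop [0.6 1.9]
xmax [0.10311028 0.10418437]
```

View pics/w5c.png

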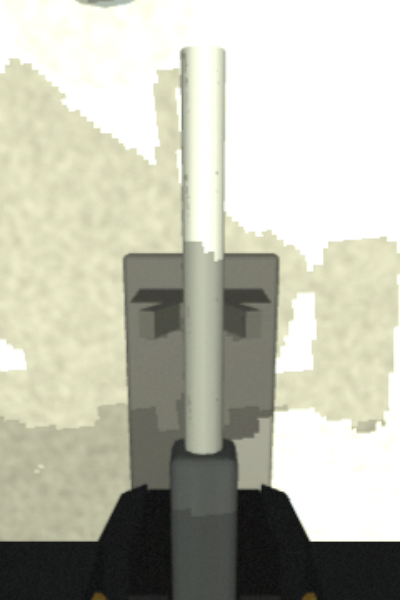

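Punch is held straight: shank centred and level, tip about 104 mm ahead of the TCP, clear of the rest. Swing to the press side.

>>> servo_tool --increments '[{"dp":[0,10,8],"turn":0.1},{"dp":[2,25,16],"turn":0.22},{"dp":[4,40,24],"turn":0.34},{"dp":[6,55,32],"turn":0.46},{"dp":[8,70,40],"turn":0.58}]'

```text
time: 7.22
tool_pos: [0.5309, -0.2042, 0.1576]
tcp_rot: [-3.141, 0.0, 0.484]
wrist_force: [0.6, 0.2, -1.6]
opening: 0.0129
gripper_force: 55.0
```

>>> servo_tool --increments '[{"dp":[2,18,0],"turn":0.12},{"dp":[4,36,0],"turn":0.24},{"dp":[6,54,0],"turn":0.36},{"dp":[8,72,0],"turn":0.48},{"dp":[10,90,0],"turn":0.6}]'

```text
time: 7.63
tool_pos: [0.5409, -0.1141, 0.1573]
tcp_rot: [-3.141, 0.0, 1.084]
wrist_force: [0.9, 0.5, -1.3]
opening: 0.0131
gripper_force: 55.0
```

>>> servo_tool --increments '[{"dp":[2,18,-5],"turn":0.12},{"dp":[4,36,-10],"turn":0.24},{"dp":[5,54,-20],"turn":0.34},{"dp":[5,65,-30],"turn":0.39},{"dp":[5,65,-40],"turn":0.392}]'

```text
time: 8.05
tool_pos: [0.5458, -0.0482, 0.1169]
tcp_rot: [-3.141, -0.0, 1.474]
wrist_force: [-0.2, -0.2, -1.1]
opening: 0.0129
gripper_force: 55.0
```

>>> servo_tool --increments '[{"dp":[0,0,-20],"turn":0},{"dp":[0,0,-40],"turn":0},{"dp":[0,0,-53],"turn":0},{"dp":[0,0,-53],"turn":0},{"dp":[0,0,-53],"turn":0}]'

```text
time: 8.47
tool_pos: [0.5459, -0.0506, 0.0643]
tcp_rot: [-3.14, -0.0, 1.468]
wrist_force: [-0.0, -0.4, -1.7]
opening: 0.0132
gripper_force: 55.0
```

```bash
cat >> h.py <<'E'
def st(n=5):
    A=[]
    for i in range(n):
        viewer.capture('wrist'); s=status.get_state(); A.append(np.r_[s['tool_pos'],s['tcp_rot'][2],s['wrist_force']])
    A=np.array(A);print('mean',A.mean(0).round(4),'sd',A.std(0).round(4)); return A.mean(0)
E
python3 - <<'E'
from h import *
m=st()
E
```

```text
mean [ 0.5465 -0.0504  0.0655  1.469  -0.2328  0.1822 -1.2544] sd [1.000e-04 1.000e-04 2.000e-04 3.000e-04 2.706e-01 5.375e-01 3.194e-01]
```

>>> servo_tool --increments '[{"dp":[-2.5,7,-1.3],"turn":0},{"dp":[-1.8,14,-1.3],"turn":0},{"dp":[-1.1,21,-1.3],"turn":0},{"dp":[-0.4,28,-1.3],"turn":0},{"dp":[0.3,35.1,-1.3],"turn":0}]'

```text
time: 9.13
tool_pos: [0.5464, -0.0139, 0.0635]
tcp_rot: [3.142, 0.0, 1.47]
wrist_force: [-0.7, 0.1, -1.0]
opening: 0.013
gripper_force: 55.0
```

```bash
python3 - <<'E'
from h import *
m=st()
im,d,K,T=cap('wrist','w6')
print('X',(m[0]*.9949-m[1]*.1008)*1e3,'Yp tip',(m[0]*.1008+m[1]*.9949+.1045)*1e3,'face 154.4')
cv2.imwrite('pics/w6c.png',cv2.convertScaleAbs(cv2.resize(im[0:240,220:420],(500,600)),alpha=1.5)[:,:,::-1])
E
```

```text
mean [ 0.5464 -0.0141  0.0634  1.4707  0.2587  0.0018 -1.3496] sd [0.000e+00 7.000e-04 0.000e+00 5.000e-04 4.610e-01 5.153e-01 6.180e-01]
X 544.9951602359278 Yp tip 145.5831045389481 face 154.4
```

View pics/w6c.png

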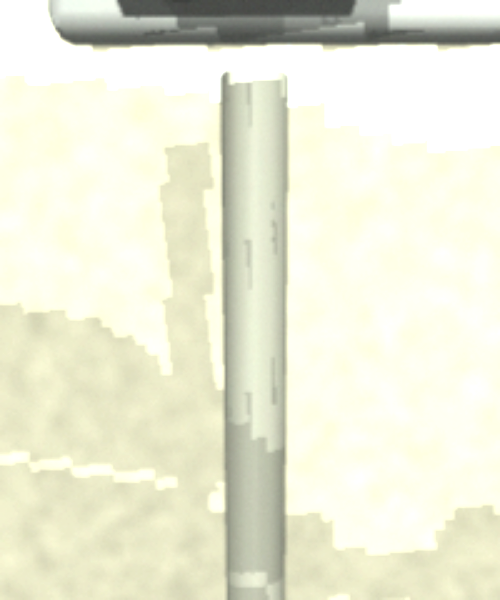

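The tip is about 9 mm short of the cap. The yoke's centre reads about 2.7 mm to the left (−x) of the shank, consistent with a hole on the +x side. Advance gently.

>>> servo_tool --increments '[{"dp":[0.7,1.4,0.5],"turn":0},{"dp":[0.9,2.8,0.5],"turn":0},{"dp":[1.0,4.2,0.5],"turn":0},{"dp":[1.2,5.6,0.5],"turn":0},{"dp":[1.3,7,0.5],"turn":0}]'

```text
time: 9.85
tool_pos: [0.5476, -0.0078, 0.0639]
tcp_rot: [-3.142, -0.0, 1.47]
wrist_force: [0.7, 0.2, -1.5]
opening: 0.0132
gripper_force: 55.0
```

>>> servo_tool --increments '[{"dp":[0.05,0.5,0],"turn":0},{"dp":[0.1,1,0],"turn":0},{"dp":[0.15,1.5,0],"turn":0},{"dp":[0.2,2,0],"turn":0},{"dp":[0.25,2.5,0],"turn":0}]'

```text
time: 10.27
tool_pos: [0.5479, -0.0054, 0.0639]
tcp_rot: [-3.142, 0.0, 1.47]
wrist_force: [0.1, 0.5, -1.2]
opening: 0.0133
gripper_force: 55.0
```

>>> servo_tool --increments '[{"dp":[0.02,0.2,0],"turn":0},{"dp":[0.04,0.4,0],"turn":0},{"dp":[0.06,0.6,0],"turn":0},{"dp":[0.08,0.8,0],"turn":0},{"dp":[0.1,1.0,0],"turn":0}]'

```text
time: 10.68
tool_pos: [0.548, -0.0044, 0.0639]
tcp_rot: [3.142, -0.0, 1.47]
wrist_force: [-0.5, -0.5, -1.1]
opening: 0.0127
gripper_force: 55.0
```

>>> servo_tool --increments '[{"dp":[0.02,0.2,0],"turn":0},{"dp":[0.04,0.4,0],"turn":0},{"dp":[0.06,0.6,0],"turn":0},{"dp":[0.08,0.8,0],"turn":0},{"dp":[0.1,1.0,0],"turn":0}]'

```text
time: 11.1
tool_pos: [0.5481, -0.0034, 0.0639]
tcp_rot: [-3.142, -0.0, 1.47]
wrist_force: [-0.4, -0.3, -1.7]
opening: 0.0127
gripper_force: 55.0
```

>>> servo_tool --increments '[{"dp":[0.03,0.3,0],"turn":0},{"dp":[0.06,0.6,0],"turn":0},{"dp":[0.09,0.9,0],"turn":0},{"dp":[0.12,1.2,0],"turn":0},{"dp":[0.15,1.5,0],"turn":0}]'

```text
time: 11.52
tool_pos: [0.5482, -0.0024, 0.0639]
tcp_rot: [-3.142, 0.001, 1.47]
wrist_force: [-0.3, -0.6, -1.4]
opening: 0.0127
gripper_force: 55.0
```

>>> servo_tool --increments '[{"dp":[0.03,0.3,0],"turn":0},{"dp":[0.06,0.6,0],"turn":0},{"dp":[0.09,0.9,0],"turn":0},{"dp":[0.12,1.2,0],"turn":0},{"dp":[0.15,1.5,0],"turn":0}]'

```text
time: 11.93
tool_pos: [0.5483, -0.0003, 0.0639]
tcp_rot: [-3.141, -0.0, 1.47]
wrist_force: [-1.3, -0.4, -2.1]
opening: 0.013
gripper_force: 55.0
```

>>> servo_tool --increments '[{"dp":[0.03,0.3,0],"turn":0},{"dp":[0.06,0.6,0],"turn":0},{"dp":[0.09,0.9,0],"turn":0},{"dp":[0.12,1.2,0],"turn":0},{"dp":[0.15,1.5,0],"turn":0}]'

```text
time: 12.35
tool_pos: [0.5485, 0.0011, 0.0639]
tcp_rot: [-3.142, -0.0, 1.47]
wrist_force: [-1.2, -1.0, -0.9]
opening: 0.0127
gripper_force: 55.0
```

>>> servo_tool --increments '[{"dp":[0.03,0.3,0],"turn":0},{"dp":[0.06,0.6,0],"turn":0},{"dp":[0.09,0.9,0],"turn":0},{"dp":[0.12,1.2,0],"turn":0},{"dp":[0.15,1.5,0],"turn":0}]'

```text
time: 12.77
tool_pos: [0.5486, 0.0026, 0.0639]
tcp_rot: [-3.142, 0.0, 1.47]
wrist_force: [-1.8, -0.9, -1.3]
opening: 0.0131
gripper_force: 55.0
```

```bash
python3 - <<'E'
from h import *
m=st()
E
```

```text
mean [ 0.5486  0.0027  0.0639  1.4698 -1.3169 -0.5567 -1.7697] sd [0.     0.     0.     0.     0.4259 0.5071 0.5103]
```

The tip is about 8 mm past the face with no axial resistance, only a slight side rub, so it is in the hole. Ease x by −0.3 and go on to the pin.

>>> servo_tool --increments '[{"dp":[-0.2,1,0],"turn":0},{"dp":[-0.1,2,0],"turn":0},{"dp":[0,3,0],"turn":0},{"dp":[0.1,4,0],"turn":0},{"dp":[0.2,5,0],"turn":0}]'

```text
time: 13.43
tool_pos: [0.5489, 0.0077, 0.064]
tcp_rot: [3.141, 0.0, 1.47]
wrist_force: [-1.4, -0.5, -1.4]
opening: 0.0128
gripper_force: 55.0
```

>>> servo_tool --increments '[{"dp":[0.08,0.8,0],"turn":0},{"dp":[0.16,1.6,0],"turn":0},{"dp":[0.24,2.4,0],"turn":0},{"dp":[0.32,3.2,0],"turn":0},{"dp":[0.4,4,0],"turn":0}]'

```text
time: 13.85
tool_pos: [0.5493, 0.0117, 0.0639]
tcp_rot: [3.142, 0.0, 1.47]
wrist_force: [-1.0, -0.8, -0.7]
opening: 0.013
gripper_force: 55.0
```

>>> servo_tool --increments '[{"dp":[0.03,0.3,0],"turn":0},{"dp":[0.06,0.6,0],"turn":0},{"dp":[0.09,0.9,0],"turn":0},{"dp":[0.12,1.2,0],"turn":0},{"dp":[0.15,1.5,0],"turn":0}]'

```text
time: 14.27
tool_pos: [0.5494, 0.0131, 0.0639]
tcp_rot: [-3.142, -0.0, 1.47]
wrist_force: [-2.6, -0.9, -0.6]
opening: 0.013
gripper_force: 55.0
```

>>> servo_tool --increments '[{"dp":[0.03,0.3,0],"turn":0},{"dp":[0.06,0.6,0],"turn":0},{"dp":[0.09,0.9,0],"turn":0},{"dp":[0.12,1.2,0],"turn":0},{"dp":[0.15,1.5,0],"turn":0}]'

```text
time: 14.68
tool_pos: [0.5496, 0.0146, 0.0639]
tcp_rot: [-3.142, 0.0, 1.47]
wrist_force: [-1.0, -0.2, -0.4]
opening: 0.013
gripper_force: 55.0
```

>>> servo_tool --increments '[{"dp":[-0.17,0.3,0],"turn":0},{"dp":[-0.14,0.6,0],"turn":0},{"dp":[-0.11,0.9,0],"turn":0},{"dp":[-0.08,1.2,0],"turn":0},{"dp":[-0.05,1.5,0],"turn":0}]'

```text
time: 15.1
tool_pos: [0.5495, 0.0161, 0.0639]
tcp_rot: [3.142, -0.0, 1.47]
wrist_force: [-1.0, -0.6, -1.9]
opening: 0.0131
gripper_force: 55.0
```

>>> servo_tool --increments '[{"dp":[0.03,0.3,0],"turn":0},{"dp":[0.06,0.6,0],"turn":0},{"dp":[0.09,0.9,0],"turn":0},{"dp":[0.12,1.2,0],"turn":0},{"dp":[0.15,1.5,0],"turn":0}]'

```text
time: 15.52
tool_pos: [0.5496, 0.0176, 0.0639]
tcp_rot: [-3.142, -0.0, 1.47]
wrist_force: [-0.3, 0.4, -1.2]
opening: 0.0127
gripper_force: 55.0
```

>>> servo_tool --increments '[{"dp":[0.02,0.2,0],"turn":0},{"dp":[0.04,0.4,0],"turn":0},{"dp":[0.06,0.6,0],"turn":0},{"dp":[0.08,0.8,0],"turn":0},{"dp":[0.1,1.0,0],"turn":0}]'

```text
time: 15.93
tool_pos: [0.5498, 0.0186, 0.0639]
tcp_rot: [3.142, -0.0, 1.47]
wrist_force: [-0.8, -0.6, -1.7]
opening: 0.013
gripper_force: 55.0
```

>>> servo_tool --increments '[{"dp":[0.02,0.2,0],"turn":0},{"dp":[0.04,0.4,0],"turn":0},{"dp":[0.06,0.6,0],"turn":0},{"dp":[0.08,0.8,0],"turn":0},{"dp":[0.1,1.0,0],"turn":0}]'

```text
time: 16.35
tool_pos: [0.5499, 0.0196, 0.0639]
tcp_rot: [3.142, 0.0, 1.47]
wrist_force: [-0.5, -1.4, -3.1]
opening: 0.0131
gripper_force: 55.0
```

>>> servo_tool --increments '[{"dp":[0.02,0.2,0],"turn":0},{"dp":[0.04,0.4,0],"turn":0},{"dp":[0.06,0.6,0],"turn":0},{"dp":[0.08,0.8,0],"turn":0},{"dp":[0.1,1.0,0],"turn":0}]'

```text
time: 16.77
tool_pos: [0.55, 0.0206, 0.0639]
tcp_rot: [-3.142, -0.0, 1.47]
wrist_force: [-0.6, -1.0, -0.9]
opening: 0.0129
gripper_force: 55.0
```

>>> servo_tool --increments '[{"dp":[0.02,0.2,0],"turn":0},{"dp":[0.04,0.4,0],"turn":0},{"dp":[0.06,0.6,0],"turn":0},{"dp":[0.08,0.8,0],"turn":0},{"dp":[0.1,1.0,0],"turn":0}]'

```text
time: 17.18
tool_pos: [0.5501, 0.0216, 0.0639]
tcp_rot: [-3.142, 0.0, 1.47]
wrist_force: [-0.8, -0.4, -1.3]
opening: 0.0133
gripper_force: 55.0
```

>>> servo_tool --increments '[{"dp":[0.02,0.2,0],"turn":0},{"dp":[0.04,0.4,0],"turn":0},{"dp":[0.06,0.6,0],"turn":0},{"dp":[0.08,0.8,0],"turn":0},{"dp":[0.1,1.0,0],"turn":0}]'

```text
time: 17.6
tool_pos: [0.5502, 0.0218, 0.0639]
tcp_rot: [3.142, 0.001, 1.47]
wrist_force: [-2.1, -8.7, -0.7]
opening: 0.013
gripper_force: 55.0
```

>>> servo_tool --increments '[{"dp":[0.02,0.2,0],"turn":0},{"dp":[0.04,0.4,0],"turn":0},{"dp":[0.06,0.6,0],"turn":0},{"dp":[0.08,0.8,0],"turn":0},{"dp":[0.1,1.0,0],"turn":0}]'

```text
time: 18.02
tool_pos: [0.5503, 0.0219, 0.064]
tcp_rot: [3.141, 0.003, 1.47]
wrist_force: [-2.8, -13.7, -1.0]
opening: 0.0134
gripper_force: 55.0
```

```bash
python3 - <<'E'
from h import *
m=st(3)
im,d,K,T=cap('wrist','w7');a=cv2.resize(im[0:240,220:420],(333,400))
im,d,K,T=cap('side','d7');b=cv2.resize(im[240:370,150:290],(431,400),interpolation=cv2.INTER_CUBIC)
cv2.imwrite('pics/c7.png',np.hstack([a,b])[:,:,::-1])
E
```

```text
mean [  0.5503   0.0219   0.064    1.4699  -3.257  -12.8947  -1.6124] sd [0.     0.     0.     0.     0.4726 0.3731 0.425 ]
```

View pics/c7.png

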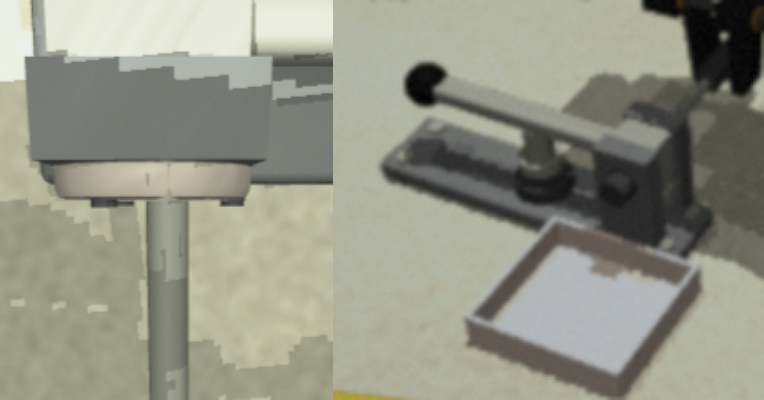

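The punch goes through the cap's hole and bears on the pin at 13 N. The pin stub shows in the side view, and the tray is clear. Press on steadily.

>>> servo_tool --increments '[{"dp":[-0.2,0.1,0],"turn":0},{"dp":[-0.2,0.2,0],"turn":0},{"dp":[-0.2,0.3,0],"turn":0},{"dp":[-0.2,0.4,0],"turn":0},{"dp":[-0.2,0.5,0],"turn":0}]'

```text
time: 18.68
tool_pos: [0.5502, 0.022, 0.064]
tcp_rot: [3.141, 0.003, 1.47]
wrist_force: [-3.3, -15.0, -2.1]
opening: 0.013
gripper_force: 55.0
```

>>> servo_tool --increments '[{"dp":[0.01,0.1,0],"turn":0},{"dp":[0.02,0.2,0],"turn":0},{"dp":[0.03,0.3,0],"turn":0},{"dp":[0.04,0.4,0],"turn":0},{"dp":[0.05,0.5,0],"turn":0}]'

```text
time: 19.1
tool_pos: [0.5502, 0.0221, 0.064]
tcp_rot: [3.141, 0.004, 1.47]
wrist_force: [-2.6, -17.5, -1.4]
opening: 0.0132
gripper_force: 55.0
```

>>> servo_tool --increments '[{"dp":[0,0.1,0],"turn":0},{"dp":[0,0.15,0],"turn":0},{"dp":[0,0.2,0],"turn":0},{"dp":[0,0.25,0],"turn":0},{"dp":[0,0.3,0],"turn":0}]'

```text
time: 19.52
tool_pos: [0.5502, 0.0222, 0.064]
tcp_rot: [3.141, 0.004, 1.47]
wrist_force: [-3.0, -19.6, -2.1]
opening: 0.0129
gripper_force: 55.0
```

>>> servo_tool --increments '[{"dp":[0,0.05,0],"turn":0},{"dp":[0,0.1,0],"turn":0},{"dp":[0,0.15,0],"turn":0},{"dp":[0,0.2,0],"turn":0},{"dp":[0,0.2,0],"turn":0}]'

```text
time: 19.93
tool_pos: [0.5502, 0.0224, 0.064]
tcp_rot: [3.141, 0.004, 1.47]
wrist_force: [-3.5, -20.0, -2.6]
opening: 0.0128
gripper_force: 55.0
```

>>> servo_tool --increments '[{"dp":[0,0.1,0],"turn":0},{"dp":[0,0.2,0],"turn":0},{"dp":[0,0.3,0],"turn":0},{"dp":[0,0.3,0],"turn":0},{"dp":[0,0.3,0],"turn":0}]'

```text
time: 20.35
tool_pos: [0.5502, 0.0227, 0.064]
tcp_rot: [3.141, 0.004, 1.47]
wrist_force: [-3.5, -19.4, -1.7]
opening: 0.013
gripper_force: 55.0
```

>>> servo_tool --increments '[{"dp":[0,0.1,0],"turn":0},{"dp":[0,0.2,0],"turn":0},{"dp":[0,0.3,0],"turn":0},{"dp":[0,0.3,0],"turn":0},{"dp":[0,0.3,0],"turn":0}]'

```text
time: 20.77
tool_pos: [0.5502, 0.0229, 0.064]
tcp_rot: [3.141, 0.004, 1.47]
wrist_force: [-3.4, -19.6, -1.4]
opening: 0.0133
gripper_force: 55.0
```

The pin is sliding at a steady ~19.5 N. Increase the pace gradually.

>>> servo_tool --increments '[{"dp":[0.0,0.2,0],"turn":0},{"dp":[0.0,0.4,0],"turn":0},{"dp":[0.0,0.6,0],"turn":0},{"dp":[0.0,0.8,0],"turn":0},{"dp":[0.1,1.0,0],"turn":0}]'

```text
time: 21.18
tool_pos: [0.5503, 0.0239, 0.064]
tcp_rot: [3.141, 0.004, 1.47]
wrist_force: [-4.3, -20.2, -2.1]
opening: 0.0129
gripper_force: 55.0
```

>>> servo_tool --increments '[{"dp":[0.0,0.25,0],"turn":0},{"dp":[0.0,0.5,0],"turn":0},{"dp":[0.1,0.75,0],"turn":0},{"dp":[0.1,1.0,0],"turn":0},{"dp":[0.1,1.25,0],"turn":0}]'

```text
time: 21.6
tool_pos: [0.5504, 0.0251, 0.064]
tcp_rot: [3.141, 0.004, 1.47]
wrist_force: [-3.5, -20.3, -2.4]
opening: 0.0128
gripper_force: 55.0
```

>>> servo_tool --increments '[{"dp":[0.0,0.35,0],"turn":0},{"dp":[0.1,0.7,0],"turn":0},{"dp":[0.1,1.05,0],"turn":0},{"dp":[0.1,1.4,0],"turn":0},{"dp":[0.1,1.75,0],"turn":0}]'

```text
time: 22.02
tool_pos: [0.5505, 0.0268, 0.064]
tcp_rot: [3.141, 0.004, 1.47]
wrist_force: [-3.7, -20.6, -0.8]
opening: 0.0129
gripper_force: 55.0
```

>>> servo_tool --increments '[{"dp":[0.0,0.4,0],"turn":0},{"dp":[0.1,0.8,0],"turn":0},{"dp":[0.1,1.2,0],"turn":0},{"dp":[0.1,1.6,0],"turn":0},{"dp":[0.2,2.0,0],"turn":0}]'

```text
time: 22.43
tool_pos: [0.5507, 0.0288, 0.064]
tcp_rot: [3.141, 0.004, 1.47]
wrist_force: [-3.7, -20.3, -2.5]
opening: 0.0132
gripper_force: 55.0
```

```bash
python3 - <<'E'
from h import *
# slip check: handle front step x rel. TCP in w5/w7/now ; pin stub protrusion in side
for t in('w5','w7','w8'):
    im,d,K,T=load(t) if t!='w8' else cap('wrist','w8')
    g=cv2.cvtColor(im,cv2.COLOR_RGB2GRAY).astype(int)
    col=d[200:360,323]; print(t,'depth step row',200+np.argmax(np.abs(np.diff(col))), np.abs(np.diff(col)).max().round(4))
    w=cloud(d,K,T);C=-T[:3,:3].T@T[:3,3]
im,d,K,T=cap('side','d8')
i0,d0,_,_=load('d7')
df=(np.abs(im.astype(int)-i0).sum(2)>60)[240:370,150:290];ys,xs=np.nonzero(df);print(len(xs),xs.mean()+150 if len(xs) else 0,ys.mean()+240 if len(xs) else 0)
a=np.hstack([cv2.resize(q[270:330,210:290],(400,300),interpolation=cv2.INTER_CUBIC) for q in(i0,im)])
cv2.imwrite('pics/c8.png',a[:,:,::-1])
E
```

```text
w5 depth step row 230 0.1271
w7 depth step row 341 0.1359
w8 depth step row 251 0.13
704 262.2159090909091 277.921875
```

```bash
cat >> h.py <<'E'
def stub(t):
    im,d,K,T=load(t);P=cloud(d,K,T)
    x=P@[.9949,-.1008,0]*1e3-543.3;y=P@[.1008,.9949,0]*1e3-184.4;z=P[...,2]*1e3-1.3
    m=(abs(x)<10)&(abs(z-62)<12)&(y>15)&(y<90)
    print(t,m.sum(),'y pct',np.percentile(y[m],[5,50,90,98,100]).round(1))
    m=(abs(x)<50)&(z<26)&(z>6)&(y>30)&(y<105); print('  above tray floor',m.sum(),(np.median(x[m]),np.median(y[m]),np.median(z[m])) if m.sum() else '')
E
python3 - <<'E'
from h import *
for t in('side','d7','d8'):stub(t)
# handle front edge: gray profile along shank axis
for t in('w5','w7','w8'):
    im,d,K,T=load(t);g=im[:,318:328].mean((1,2));print(t,g[150:360:6].round().astype(int))
E
```

```text
side 126 y pct [23.  32.7 36.3 37.  37.5]
  above tray floor 355 (np.float64(44.677417847197376), np.float64(47.44850569280257), np.float64(14.827549884726352))
d7 126 y pct [23.5 32.1 36.  36.8 37.5]
  above tray floor 366 (np.float64(44.57680940723344), np.float64(47.75357094936348), np.float64(14.77336627908393))
d8 138 y pct [23.5 37.1 42.9 43.5 44.3]
  above tray floor 358 (np.float64(44.48177051154835), np.float64(49.718454465198505), np.float64(14.970082103918045))
w5 [189 152 152 152 152 152 152 151 152 152 152 151 150 151 150 151 150 150
 150 149 149  64  73  73  73  73  73  62  60  60  60  61  61  61  61]
w7 [147 147 148 133 126 126 126 126 126 126 126 126 137 138 143 144 142 125
 125 140 125  54  61  61  61  61  61  60  60  61  61  61  60  61  60]
w8 [152 152 152 127 127 126 127 126 126 126 127 126 151 137 145 144 145 144
 139 125 125  53  61  60  61  61  61  61  61  60  61  61  61  60  60]
```

The pin has moved 6.7 mm, matching the tool's travel, and the handle isn't slipping (front edge on the same row). Continue.

>>> servo_tool --increments '[{"dp":[0.05,0.5,0],"turn":0},{"dp":[0.1,1.0,0],"turn":0},{"dp":[0.15,1.5,0],"turn":0},{"dp":[0.2,2.0,0],"turn":0},{"dp":[0.25,2.5,0],"turn":0}]'

```text
time: 22.95
tool_pos: [0.5509, 0.0314, 0.064]
tcp_rot: [3.142, 0.004, 1.47]
wrist_force: [-2.9, -20.0, -0.6]
opening: 0.0128
gripper_force: 55.0
```

>>> servo_tool --increments '[{"dp":[0.05,0.5,0],"turn":0},{"dp":[0.1,1.0,0],"turn":0},{"dp":[0.15,1.5,0],"turn":0},{"dp":[0.2,2.0,0],"turn":0},{"dp":[0.25,2.5,0],"turn":0}]'

```text
time: 23.37
tool_pos: [0.5512, 0.0339, 0.064]
tcp_rot: [-3.142, 0.004, 1.47]
wrist_force: [-3.2, -20.5, -1.6]
opening: 0.0128
gripper_force: 55.0
```

>>> servo_tool --increments '[{"dp":[0.05,0.5,0],"turn":0},{"dp":[0.1,1.0,0],"turn":0},{"dp":[0.15,1.5,0],"turn":0},{"dp":[0.2,2.0,0],"turn":0},{"dp":[0.25,2.5,0],"turn":0}]'

```text
time: 23.78
tool_pos: [0.5514, 0.0363, 0.0639]
tcp_rot: [-3.141, 0.004, 1.47]
wrist_force: [-4.2, -21.0, -1.4]
opening: 0.0127
gripper_force: 55.0
```

>>> servo_tool --increments '[{"dp":[0.05,0.5,0],"turn":0},{"dp":[0.1,1.0,0],"turn":0},{"dp":[0.15,1.5,0],"turn":0},{"dp":[0.2,2.0,0],"turn":0},{"dp":[0.25,2.5,0],"turn":0}]'

```text
time: 24.2
tool_pos: [0.5516, 0.0389, 0.0639]
tcp_rot: [-3.141, 0.004, 1.47]
wrist_force: [-4.1, -20.4, -0.7]
opening: 0.0129
gripper_force: 55.0
```

>>> servo_tool --increments '[{"dp":[0.05,0.5,0],"turn":0},{"dp":[0.1,1.0,0],"turn":0},{"dp":[0.15,1.5,0],"turn":0},{"dp":[0.2,2.0,0],"turn":0},{"dp":[0.25,2.5,0],"turn":0}]'

```text
time: 24.62
tool_pos: [0.5518, 0.0413, 0.0639]
tcp_rot: [-3.141, 0.005, 1.47]
wrist_force: [-3.3, -21.4, -1.7]
opening: 0.0131
gripper_force: 55.0
```

>>> servo_tool --increments '[{"dp":[0.05,0.5,0],"turn":0},{"dp":[0.1,1.0,0],"turn":0},{"dp":[0.15,1.5,0],"turn":0},{"dp":[0.2,2.0,0],"turn":0},{"dp":[0.25,2.5,0],"turn":0}]'

```text
time: 25.03
tool_pos: [0.552, 0.0439, 0.0639]
tcp_rot: [-3.141, 0.004, 1.47]
wrist_force: [-4.1, -21.1, -0.9]
opening: 0.013
gripper_force: 55.0
```

>>> servo_tool --increments '[{"dp":[0.05,0.5,0],"turn":0},{"dp":[0.1,1.0,0],"turn":0},{"dp":[0.15,1.5,0],"turn":0},{"dp":[0.2,2.0,0],"turn":0},{"dp":[0.25,2.5,0],"turn":0}]'

```text
time: 25.45
tool_pos: [0.5524, 0.0492, 0.0639]
tcp_rot: [3.141, -0.0, 1.469]
wrist_force: [-1.2, -0.3, -1.4]
opening: 0.0127
gripper_force: 55.0
```

>>> servo_tool --increments '[{"dp":[0.05,0.5,0],"turn":0},{"dp":[0.1,1.0,0],"turn":0},{"dp":[0.15,1.5,0],"turn":0},{"dp":[0.2,2.0,0],"turn":0},{"dp":[0.25,2.5,0],"turn":0}]'

```text
time: 25.87
tool_pos: [0.5526, 0.0519, 0.0639]
tcp_rot: [3.141, -0.0, 1.47]
wrist_force: [-0.0, 0.4, -2.3]
opening: 0.0131
gripper_force: 55.0
```

>>> servo_tool --increments '[{"dp":[0.05,0.5,0],"turn":0},{"dp":[0.1,1.0,0],"turn":0},{"dp":[0.15,1.5,0],"turn":0},{"dp":[0.2,2.0,0],"turn":0},{"dp":[0.25,2.5,0],"turn":0}]'

```text
time: 26.28
tool_pos: [0.5529, 0.0542, 0.0639]
tcp_rot: [3.142, -0.0, 1.47]
wrist_force: [-0.3, 0.4, -1.4]
opening: 0.013
gripper_force: 55.0
```

>>> servo_tool --increments '[{"dp":[0.05,0.5,0],"turn":0},{"dp":[0.1,1.0,0],"turn":0},{"dp":[0.15,1.5,0],"turn":0},{"dp":[0.2,2.0,0],"turn":0},{"dp":[0.25,2.5,0],"turn":0}]'

```text
time: 26.7
tool_pos: [0.5531, 0.0567, 0.0639]
tcp_rot: [-3.142, -0.0, 1.47]
wrist_force: [0.1, -0.1, -1.1]
opening: 0.0131
gripper_force: 55.0
```

```bash
python3 - <<'E'
from h import *
m=st(2);cap('side','d9');stub('d9')
E
```

```text
mean [ 0.5531  0.0568  0.0639  1.4698  0.0738  0.6948 -1.021 ] sd [0.     0.     0.     0.     0.1776 0.0392 0.0726]
d9 92 y pct [17.1 24.4 30.3 32.5 32.8]
  above tray floor 524 (np.float64(5.940466740402371), np.float64(76.9267525254946), np.float64(16.002095469262827))
```

The pin is out of the bore and lies in the tray, with its top about 17 mm up. Withdraw straight back.

>>> servo_tool --increments '[{"dp":[-0.3,-3,0],"turn":0},{"dp":[-0.7,-7,0],"turn":0},{"dp":[-1.2,-12,0],"turn":0},{"dp":[-1.7,-17,0],"turn":0},{"dp":[-2.2,-22,0],"turn":0}]'

```text
time: 27.27
tool_pos: [0.5508, 0.034, 0.0639]
tcp_rot: [-3.142, 0.0, 1.47]
wrist_force: [0.1, -0.3, -1.8]
opening: 0.0131
gripper_force: 55.0
```

>>> servo_tool --increments '[{"dp":[-0.5,-5,0],"turn":0},{"dp":[-1,-10,0],"turn":0},{"dp":[-1.5,-15,0],"turn":0},{"dp":[-2,-20,0],"turn":0},{"dp":[-2.5,-25,0],"turn":0}]'

```text
time: 27.68
tool_pos: [0.5484, 0.0092, 0.0639]
tcp_rot: [3.142, 0.0, 1.47]
wrist_force: [-0.1, 0.2, -0.4]
opening: 0.013
gripper_force: 55.0
```

>>> servo_tool --increments '[{"dp":[-0.5,-5,0],"turn":0},{"dp":[-1.5,-15,0],"turn":0},{"dp":[-3,-30,0],"turn":0},{"dp":[-4.5,-45,0],"turn":0},{"dp":[-6,-60,0],"turn":0}]'

```text
time: 28.1
tool_pos: [0.5422, -0.0515, 0.0639]
tcp_rot: [3.142, 0.0, 1.47]
wrist_force: [-0.3, 0.3, -1.8]
opening: 0.0128
gripper_force: 55.0
```

```bash
python3 - <<'E'
from h import *
m=st(2);cap('side','d10');stub('d10')
im,d,K,T=cap('scene','s10');P=cloud(d,K,T)
im,d,K,T=load('d10');P=cloud(d,K,T)
x=P@[.9949,-.1008,0]*1e3-543.3;y=P@[.1008,.9949,0]*1e3-184.4;z=P[...,2]*1e3
b=(z>17)&(z<26)&(abs(x)<65)&(y>26)&(y<130)
print('rim/pin x',np.percentile(x[b],[2,98]),'y',np.percentile(y[b],[2,98]),b.sum())
q=(z>9)&(z<26)&(abs(x)<40)&(y>38)&(y<108);print('pin',q.sum(),x[q].mean(),y[q].mean(),np.percentile(z[q],[50,95]))
E
```

```text
mean [ 0.5423 -0.0531  0.064   1.4679 -0.0559 -0.8024 -1.3068] sd [0.0000e+00 7.0000e-04 0.0000e+00 4.0000e-04 4.3780e-01 1.2666e+00
 2.9540e-01]
d10 82 y pct [16.2 23.2 25.1 26.2 26.8]
  above tray floor 527 (np.float64(6.988286467142416), np.float64(77.78461737663778), np.float64(15.799720543946336))
rim/pin x [-52.19496777  47.93446965] y [ 27.46796551 117.78777239] 604
pin 188 -11.451537216627651 97.25419761980888 [17.97203056 20.39895036]
```

The pin lies inside the tray walls. Return the punch, reversing the swing.

>>> servo_tool --increments '[{"dp":[0,-10,20],"turn":-0.05},{"dp":[-2,-25,40],"turn":-0.15},{"dp":[-4,-40,60],"turn":-0.27},{"dp":[-5,-58,75],"turn":-0.39},{"dp":[-6,-75,90],"turn":-0.5}]'

```text
time: 28.72
tool_pos: [0.5364, -0.1252, 0.155]
tcp_rot: [3.141, -0.0, 0.965]
wrist_force: [-0.9, -0.2, -1.7]
opening: 0.013
gripper_force: 55.0
```

>>> servo_tool --increments '[{"dp":[-1,-18,0],"turn":-0.12},{"dp":[-3,-36,0],"turn":-0.24},{"dp":[-5,-54,0],"turn":-0.36},{"dp":[-7,-72,0],"turn":-0.48},{"dp":[-9,-90,0],"turn":-0.6}]'

```text
time: 29.13
tool_pos: [0.5274, -0.2153, 0.1539]
tcp_rot: [-3.141, 0.0, 0.365]
wrist_force: [0.3, 0.8, -1.3]
opening: 0.0129
gripper_force: 55.0
```

>>> servo_tool --increments '[{"dp":[-1,-18,-7],"turn":-0.12},{"dp":[-2,-36,-14],"turn":-0.24},{"dp":[-4,-50,-21],"turn":-0.36},{"dp":[-4,-57,-28],"turn":-0.45},{"dp":[-4,-57,-34],"turn":-0.472}]'

```text
time: 29.55
tool_pos: [0.5234, -0.2729, 0.1193]
tcp_rot: [-3.142, 0.0, -0.107]
wrist_force: [-0.5, 0.1, -1.4]
opening: 0.0132
gripper_force: 55.0
```

```bash
python3 - <<'E'
from h import *
m=st(4)
X=np.array([np.cos(m[3]),np.sin(m[3])]);g=m[:2]
o=np.array([.52115,-.2742]);y=-.1036;RX=np.array([np.cos(y),np.sin(y)]);RY=np.array([-np.sin(y),np.cos(y)])
print('rest frame',(g-o)@RX*1e3,(g-o)@RY*1e3,'err to grasp pose',np.array([.523,-.275])-g, -.102-m[3])
E
```

```text
mean [ 0.5233 -0.2714  0.1191 -0.1003  0.0485  0.1158 -1.5654] sd [3.000e-04 2.000e-04 8.000e-04 2.000e-03 2.578e-01 6.029e-01 3.266e-01]
rest frame 1.8967100959950116 3.0074007825848943 err to grasp pose [-0.00034755 -0.00359513] -0.0016705160069917097
```

>>> servo_tool --increments '[{"dp":[0,-2,-10],"turn":-0.002},{"dp":[-0.3,-3,-20],"turn":-0.002},{"dp":[-0.3,-3,-30],"turn":-0.002},{"dp":[-0.3,-3,-40],"turn":-0.002},{"dp":[-0.3,-3,-43],"turn":-0.002}]'

```text
time: 30.17
tool_pos: [0.5224, -0.2747, 0.0746]
tcp_rot: [-3.14, 0.003, -0.104]
wrist_force: [0.0, 0.0, -2.1]
opening: 0.0124
gripper_force: 55.0
```

>>> servo_tool --increments '[{"dp":[0,0,0],"turn":0},{"dp":[0,0,0],"turn":0},{"dp":[0,0,0],"turn":0},{"dp":[0,0,0],"turn":0},{"dp":[0,0,0],"turn":0}]'

```text
time: 30.58
tool_pos: [0.5233, -0.2754, 0.0774]
tcp_rot: [3.141, -0.001, -0.104]
wrist_force: [0.5, 0.2, -1.4]
opening: 0.0129
gripper_force: 55.0
```

```bash
python3 - <<'E'
from h import *
m=st(4)
E
```

```text
mean [ 0.5232 -0.2754  0.0772 -0.1042  0.0917 -0.0836 -1.4026] sd [0.000e+00 0.000e+00 1.000e-04 0.000e+00 4.218e-01 1.348e-01 3.918e-01]
```

>>> servo_tool --increments '[{"dp":[0,0.4,-8],"turn":0.001},{"dp":[0,0.4,-15],"turn":0.001},{"dp":[0,0.4,-20],"turn":0.001},{"dp":[0,0.4,-24],"turn":0.001},{"dp":[0,0.4,-27],"turn":0.001}]'

```text
time: 31.2
tool_pos: [0.5229, -0.2748, 0.049]
tcp_rot: [-3.141, 0.001, -0.103]
wrist_force: [-0.3, -0.2, -1.0]
opening: 0.013
gripper_force: 55.0
```

>>> servo_tool --increments '[{"dp":[0,0,0],"turn":0},{"dp":[0,0,0],"turn":0},{"dp":[0,0,0],"turn":0},{"dp":[0,0,0],"turn":0},{"dp":[0,0,0],"turn":0}]'

```text
time: 31.62
tool_pos: [0.5232, -0.275, 0.0502]
tcp_rot: [3.141, -0.0, -0.103]
wrist_force: [-1.0, 0.3, -1.8]
opening: 0.013
gripper_force: 55.0
```

>>> servo_tool --increments '[{"dp":[0,0,-0.3],"turn":0},{"dp":[0,0,-0.6],"turn":0},{"dp":[0,0,-0.9],"turn":0},{"dp":[0,0,-1.2],"turn":0},{"dp":[0,0,-1.2],"turn":0}]'

```text
time: 32.03
tool_pos: [0.5231, -0.2749, 0.0486]
tcp_rot: [-3.142, 0.0, -0.103]
wrist_force: [0.5, -1.2, -1.9]
opening: 0.013
gripper_force: 55.0
```

>>> servo_tool --increments '[{"dp":[0,0,-0.2],"turn":0},{"dp":[0,0,-0.4],"turn":0},{"dp":[0,0,-0.6],"turn":0},{"dp":[0,0,-0.7],"turn":0},{"dp":[0,0,-0.7],"turn":0}]'

```text
time: 32.45
tool_pos: [0.5231, -0.2749, 0.048]
tcp_rot: [-3.142, 0.0, -0.103]
wrist_force: [0.4, 0.5, -1.4]
opening: 0.0132
gripper_force: 55.0
```

>>> servo_tool --increments '[{"dp":[0,0,0],"turn":0},{"dp":[0,0,0],"turn":0},{"dp":[0,0,0],"turn":0},{"dp":[0,0,0],"turn":0},{"dp":[0,0,0],"turn":0}]'

```text
time: 32.87
tool_pos: [0.5231, -0.2749, 0.048]
tcp_rot: [-3.142, -0.0, -0.103]
wrist_force: [-0.1, -0.4, -1.2]
opening: 0.0129
gripper_force: 55.0
```

>>> servo_tool --increments '[{"dp":[0,0,-0.2],"turn":0},{"dp":[0,0,-0.2],"turn":0},{"dp":[0,0,-0.2],"turn":0},{"dp":[0,0,-0.2],"turn":0},{"dp":[0,0,-0.2],"turn":0}]'

```text
time: 33.28
tool_pos: [0.5231, -0.2749, 0.0478]
tcp_rot: [-3.142, -0.0, -0.103]
wrist_force: [-0.3, -0.1, -1.1]
opening: 0.0129
gripper_force: 55.0
```

>>> servo_tool --increments '[{"dp":[0,0,0],"turn":0},{"dp":[0,0,0],"turn":0},{"dp":[0,0,0],"turn":0},{"dp":[0,0,0],"turn":0},{"dp":[0,0,0],"turn":0}]' --grip 1

```text
time: 33.7
tool_pos: [0.5232, -0.2749, 0.0479]
tcp_rot: [3.142, -0.0, -0.103]
wrist_force: [0.3, -0.5, 0.1]
opening: 0.044
gripper_force: 0.0
```

>>> servo_tool --increments '[{"dp":[0,0,0],"turn":0},{"dp":[0,0,0],"turn":0},{"dp":[0,0,0],"turn":0},{"dp":[0,0,0],"turn":0},{"dp":[0,0,0],"turn":0}]'

```text
time: 34.12
tool_pos: [0.5231, -0.2749, 0.0478]
tcp_rot: [-3.142, -0.0, -0.103]
wrist_force: [-0.8, 0.5, 1.1]
opening: 0.0776
gripper_force: 0.0
```

>>> servo_tool --increments '[{"dp":[0,0,10],"turn":0},{"dp":[0,0,30],"turn":0},{"dp":[0,0,60],"turn":0},{"dp":[0,0,100],"turn":0},{"dp":[0,0,140],"turn":0}]'

```text
time: 34.53
tool_pos: [0.5227, -0.2746, 0.1899]
tcp_rot: [-3.141, 0.001, -0.103]
wrist_force: [-0.3, -0.6, -0.5]
opening: 0.0882
gripper_force: 0.0
```

>>> servo_tool --increments '[{"dp":[0,0,20],"turn":0},{"dp":[0,0,32],"turn":0},{"dp":[0,0,32],"turn":0},{"dp":[0,0,32],"turn":0},{"dp":[0,0,32],"turn":0}]'

```text
time: 34.95
tool_pos: [0.5227, -0.2746, 0.2188]
tcp_rot: [-3.141, 0.002, -0.103]
wrist_force: [-0.7, 0.2, -0.9]
opening: 0.0883
gripper_force: 0.0
```

```bash
python3 - <<'E'
from h import *
m=st(3)
im,d,K,T=cap('wrist','w11');P=cloud(d,K,T)
h=P[(abs(P[...,0]-.53)<.12)&(abs(P[...,1]+.272)<.06)]
t=h[(h[:,2]>.049)&(h[:,2]<.0545)];print('top',cv2.minAreaRect((t[:,:2]*1e3).astype(np.float32)),np.median(t,0))
o=np.array([.52115,-.2742,0]);y=-.1036
X=np.array([np.cos(y),np.sin(y),0]);Y=np.array([-np.sin(y),np.cos(y),0])
for nm in('w3','w11'):
    P=cloud(*load(nm)[1:]);x=(P-o)@X*1e3;yy=(P-o)@Y*1e3;z=P[...,2]*1e3
    for a,b in((-30,-10),(0,20),(35,42),(55,75),(80,100)):
        q=(x>a)&(x<b)&(abs(yy)<12)&(z>40);print(nm,a,b,q.sum(),'y',np.percentile(yy[q],[2,50,98]).round(1),'z',np.percentile(z[q],[50,90]).round(1))
    q=(abs(yy)<4)&(z>40);print(' xrange',x[q].min(),x[q].max())
cap('side','d11');stub('d11')
print('old',load('w3')[3][:3,3]-load('w11')[3][:3,3])
E
```

```text
mean [ 0.5228 -0.2747  0.2186 -0.1033  0.342   0.1714  0.0313] sd [1.000e-04 0.000e+00 1.000e-04 0.000e+00 2.485e-01 2.731e-01 3.721e-01]
top ((549.6427612304688, -276.5076904296875), (39.946571350097656, 153.67617797851562), 84.71173095703125) [ 0.52244719 -0.2762491   0.05217462]
w3 -30 -10 412 y [-6.8  0.4  6.8] z [52.3 53.3]
w3 0 20 445 y [-6.6  0.5  6.7] z [52.3 53.2]
w3 35 42 92 y [-3.3  0.2  3.6] z [48.5 49.7]
w3 55 75 297 y [-4.  -0.1  3.6] z [48.6 49.8]
w3 80 100 1599 y [-3.   2.9  2.9] z [344.5 344.5]
 xrange -47.85938965291999 155.83418895090833
w11 -30 -10 402 y [-7.8 -1.4  5. ] z [52.4 53.3]
w11 0 20 477 y [-7.6 -1.4  5.6] z [52.4 53.6]
w11 35 42 102 y [-5.3 -1.4  2.4] z [48.4 50. ]
w11 55 75 306 y [-5.2 -1.4  2.3] z [48.6 49.8]
w11 80 100 1560 y [-4.3 -1.   1.5] z [343. 343.]
 xrange -48.2228371186873 156.39529745935374
d11 88 y pct [16.1 23.6 25.3 26.1 26.5]
  above tray floor 530 (np.float64(7.920838360254777), np.float64(74.85049367001065), np.float64(15.955288264532191))
old [0.00229993 0.00196364 0.00056896]
```

```bash
python3 - <<'E'
from h import *
cap('side','d12')
for t in('d10','d11','d12'):
    im,d,K,T=load(t);P=cloud(d,K,T)
    x=P@[.9949,-.1008,0]*1e3-543.3;y=P@[.1008,.9949,0]*1e3-184.4;z=P[...,2]*1e3
    q=(z>9)&(z<26)&(abs(x)<40)&(y>38)&(y<108);print(t,q.sum(),x[q].mean().round(1),y[q].mean().round(1),np.percentile(z[q],95).round(1))
bot.job_done();print(status.get_state()['time'])
E
```

```text
d10 188 -11.5 97.3 20.4
d11 193 -11.5 97.4 20.3
d12 191 -11.4 97.2 20.4
the job is handed in; nothing more can be done
the job is handed in; nothing more can be done
```

The pin was pushed out with the punch (peak wrist force about 22 N) and lies still in the catch tray, the punch is back in both notches of its rest, and the job was handed in at about 35 s; the verdict wasn't shown and I didn't re-measure the bystander items.

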